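# Turn a mounting plate over on the tip-over ramp

### The job

Lift the brush out of the ramp's catch tray and stand it on its bristles on the free worktop. Then take the steel plate that lies on the sloping stand with its two round bosses up, let go of it across the top edge of the ramp so that it tips over by itself, and leave it lying flat in the catch tray with its bosses down. Leave the other plate on its stand and do not push or knock over the things standing around.

Things in the scene. Friction and masses are not known exactly. Their poses are not given: they have to be found in the camera images.
- plate: the plate to turn over: bare steel, 120 x 60 x 8 mm (120 along its x, 60 along its y), about 0.16 kg, with two round bosses (30 mm across, 4 mm high, 35 mm either side of the middle along x) on one face. Origin: centre of its smooth face; z points from there towards the bosses. At the start the smooth face lies on a rail of the stand, bosses up, x up the slope. Turned over, z points down.
- other_plate: an identical plate on the stand's other rail, but bosses down, smooth face showing; it stays there. Origin: centre between its boss faces, on the rail; z points up away from the rail, x up the slope.
- stand: fixed plate stand, 185 x 262 mm; origin on the worktop midway between its two rails, x to its high side, z up. The rails (34 mm wide, 8 thick, on 18 mm wide posts) lie at y = +-65 mm and climb towards x at 35 degrees; the middle of their top face is 85 mm above the worktop at x = 0. A plate lies along each, 13 mm wider than the rail at each side, against a 10 mm stop at the low end.
- stand_guard (a point): middle of the stand's round guard rail, 14 mm thick, which runs along the stand's y at its x = 38 mm, 197 mm above the worktop, on bent posts that rise at x = 95 mm, y = +-125 mm. It blocks a hand coming straight down on a plate: come in square to the slope (tilted 35 degrees), from the low side, grip the plate's long edges, and lift off the same way.
- turner: fixed tip-over ramp with catch tray; origin on the worktop straight below the ramp's top edge, x in the direction in which plates tip over, y along the edge, z up. On the -x side a sheet climbs to the edge at 45 degrees from about 100 mm height. The tray underneath is inside x = -100 to 220 mm, y = -90 to 90 mm, walls 40 mm high and 6 mm thick; its part x > 10 mm is open from above.
- turner_edge (a point): middle of the ramp's top edge, a round bar 12 mm thick, 190 mm long along the turner's y, its top 180 mm above the worktop, nothing higher. A plate let go level, bosses up, 15 to 60 mm above it, long side across the edge, with its middle 15 to 40 mm past the edge (turner's +x), tips half over as it falls and lands bosses down.
- turner_tray (a point): point on the tray floor, 6 mm above the worktop, 80 mm past the edge in the turner's x
- brush: purple hand brush with a bow handle on top, 30 x 86 x 55 mm (86 mm along its y), 70 g; origin: centre of its underside, bristles down, z up. Starts in the open part of the catch tray. May be gripped across its 30 mm width. The worktop is level with z = 0, but an aluminium strip 3.5 mm higher crosses it from x = 0.497 to 0.545.
- spray_bottle: tall spray bottle standing upright, 56 x 120 x 272 mm (120 mm along its y), origin at the centre of its underside, z up; obstacle, to be left alone
- shower_head: chrome shower head standing on its face, 125 mm across, 92 mm high, origin at the centre of its underside; obstacle, to be left alone. The bottle and this head stand between the stand and the ramp, in either order.
- screwdriver: screwdriver lying at the near left, 28 x 182 x 31 mm (long along its y), origin at the centre of its underside; to be left alone
Things that resemble listed ones, but are neither listed nor needed, are in the scene too. Leave any black look-alike of the plate alone. Several things have the shape of the brush; the one meant has the colours described above.

How it is judged:
On the way, in this order (a step that is already met when the one before it is completed fails the run):
1. the brush stands on the worktop outside the tray, let go (height (world z) of brush below 0.02 m and angle between brush's own z axis and vertical below 0.35 rad and contact force between brush and the fingers below 0.01 N and (y of brush in the frame of turner above 0.105 m or y of brush in the frame of turner below -0.105 m or x of brush in the frame of turner above 0.235 m or x of brush in the frame of turner below -0.115 m)), for 0.2 s.
2. the plate, let go with its bosses up, is caught by the ramp's top edge (contact force between plate and turner above 0.05 N and contact force between plate and the fingers below 0.01 N and z of plate in the frame of turner above 0.14 m and angle between plate's own z axis and vertical below 0.9 rad).
3. the plate turns over by itself beyond the edge, untouched (angle between plate's own z axis and vertical between 1.1 and 2.4 rad and z of plate in the frame of turner above 0.03 m and contact force between plate and the fingers below 0.01 N and horizontal distance between plate and turner_edge below 0.16 m).
At the end, for the whole second after the job is handed in: the plate lies at rest on the floor of the catch tray, bosses down, within 8 degrees of level; the brush stands at rest on its bristles (within 20 degrees) on the worktop outside the tray (angle between plate's own z axis and vertical above 3 rad and z of plate in the frame of turner below 0.03 m and x of plate in the frame of turner between -0.1 and 0.22 m and y of plate in the frame of turner between -0.09 and 0.09 m and linear speed of each of plate, brush below 0.02 m/s and height (world z) of brush below 0.02 m and angle between brush's own z axis and vertical below 0.35 rad and (y of brush in the frame of turner above 0.105 m or y of brush in the frame of turner below -0.105 m or x of brush in the frame of turner above 0.235 m or x of brush in the frame of turner below -0.115 m)); the robot touches nothing.
It fails at once if the other plate is moved more than 20 mm (distance of other_plate from where it was at the start of the episode above 0.02 m).
It fails at once if the spray bottle is moved more than 30 mm or tipped (distance of spray_bottle from where it was at the start of the episode above 0.03 m or angle between spray_bottle's own z axis and vertical above 0.35 rad).
It fails at once if the shower head between stand and ramp is moved more than 30 mm (distance of shower_head from where it was at the start of the episode above 0.03 m).
It fails at once if the screwdriver is moved more than 30 mm (distance of screwdriver from where it was at the start of the episode above 0.03 m).
It also fails if it takes over 72 s, if anything falls off the work surface, if the arm or the gripper's body presses on something with over 40 N, if the wrist force passes 120 N, or if a joint passes its speed limit or range.

### The arm

A 6-joint arm with a two-finger parallel gripper is mounted at the origin on a cart in front of the work surface, level with it; the furniture and walls round the work are solid. World frame = base frame: x ahead of the robot, y to its left, z up, the work surface at z = 0. Lengths are in m, angles in rad, forces in N, time in s.
With the tool pointing down it reaches from about 0.225 to 0.725 m from the base axis. Payload 3.1 kg.
Tool frame: the origin (TCP) lies on the centre line of the jaws, within the pads' length; the fingertips stand 17 mm ahead of it and the grasp point (between the pads) lies 2 mm behind it; z points along the fingers, y is the line along which they close (so a half turn about z gives the same grasp; the last joint's range is limited). The gripper opens to 85 mm and grips with 20 to 120 N. Pads are 22 mm wide; open, the fingers measure 114 mm over their backs; the gripper's body (76 mm by 85 mm) begins 54 mm behind the grasp point. The pads swing forward as they close: fully open they stand 13 mm farther back than shut.
Start: joints at [-1.241, 0.048, 0.099, 1.622, 0, 1.443], TCP at [0.232, -0.471, 0.248] pointing down, gripper open.
Joint ranges: [-2.91, 2.91], [-0.99, 1.94], [-1.21, 1.42], [-2.12, 2.29], [-1.49, 1.47], [-3.14, 3.14]. Speed limits (rad/s): [2.79, 2.79, 3.14, 3.14, 3.14, 3.14].

### API

Orientations are given as a rotation vector (axis times angle).
In Python, from plant import arm gives the robot as it stands.
- The arm moves only by the shell command python3 -m jog 'ROWS'. ROWS is text: rows parted by semicolons, each of 5 numbers parted by spaces: the opening, from 0 (shut) to 1 (fully open), then the shift along the tool's x, y, z in mm, then the turn about the tool's z in rad. In form: claw dx dy dz twist; .... A call has 1 to 5 rows; each row is the pose to reach, as a shift and turn from the pose commanded when the call began, along the tool's axes at that moment; what a row does not reach only later rows make up. A row lasts 1/10 s, in which the tool goes at most 50 mm and 8.59 degrees, less where a joint would pass 70% of its speed; a pose out of reach is approached as far as the arm can. A call with a gripper value outside its range is refused whole. The fingers move at their own pace and stop on an object; the grip force is fixed at half the most. Time passes only in rows, so rows that repeat a pose let the fingers close. It gives the time, the measured TCP pose, the force, the opening and the grip force at its end, in the units of the state.
- arm.read_state(): the state, without advancing time (a new reading comes with each control period).
- arm.camera(name): name is "scene" or "top" or "wrist"; returns (picture, depth): 400x640x3 uint8, red, green, blue; 400x640 float32, m along the optical axis (not along the pixel's ray), 0 where there is no reading.
- arm.get_calibration(name): a dict with "fx", "fy", "cx", "cy" (pixels), "distortion" ([k1, k2, p1, p2, k3] as OpenCV has them; the pictures are not rectified), "cam_to_world" (4x4, takes a point from camera to world coordinates); the wrist camera has in their place "hand_eye" (4x4, takes a point from camera to tool coordinates, whose origin is the TCP and whose axes are the flange's). Camera axes: x right, y up, looking along -z (the intrinsics and any distortion apply to the point x, -y, -z); pixel columns grow to the right and rows downward; lengths in m; the calibration is good to about 2 mm. A picture is of the moment at which its call begins: read the wrist's pose just before it. get_calibration takes no time and is no camera call.
- arm.hand_in(): hands the job in; it is judged then, once.
Trained networks look in the newest picture that a camera, given by its name, has taken for a name from the list of things; names that differ only in an ending like _2 or _b are one class to them, and where a whole thing is asked for, a point or a joint stands for the part that bears it (a point fixed in the world has none). Each returns a list of dicts, best first, with "score" (0 to 1); they miss things now and then, are a little off and sometimes report something else, mostly with a low value. They report only what shows in the picture. A call takes as long as a camera call. They do not tell look-alikes from the thing itself.
- arm.masks_of(camera, target): "pixels" (400x640 bool, what is visible of it) and "pixel" ([column, row] in pixels, amid what is visible of it).
- arm.place_of(camera, target): "pixel" ([column, row] in pixels: a listed point, or the origin of a listed thing).
The state is a dict: "clock": time; "qpos": joint angles; "dq": joint speeds; "joint_efforts": joint torques, N m; "eef_pos": TCP position; "orientation": TCP orientation; "ft_force": force on the tool from outside, world axes, zero at the start; "torque": the same for the moment, N m; "gripper_width": finger opening in m; "finger_force": force on a finger pad.
Only numpy, scipy, OpenCV 4.12 (cv2) and the standard library are available. Lean on these libraries where they do the work, as an engineer would, in place of code of your own. Each camera call takes 0.05 s, during which the arm holds its last target. There are 200 camera calls.

## Working session

There is one attempt and no reset: what is moved stays moved. The work goes in short steps, Python scripts to look and compute and a shell command to move; the robot and the scene stay as the last step left them, time stands still between calls to the robot, and variables do not carry over. Pictures are saved under pics/ and viewed, at most 10 in all, crops included, and the job is handed in when it is done.

```bash
mkdir -p pics; ls
cat > h.py <<'E'
import numpy as np, cv2
from scipy.spatial.transform import Rotation as R
from plant import arm
def cam(name):
    s=arm.read_state(); p,d=arm.camera(name); c=arm.get_calibration(name)
    if name=='wrist':
        T=np.eye(4);T[:3,:3]=R.from_rotvec(s['orientation']).as_matrix();T[:3,3]=s['eef_pos'];M=T@np.array(c['hand_eye'])
    else: M=np.array(c['cam_to_world'])
    return p,d,c,M
def ray(c,M,px):
    K=np.array([[c['fx'],0,c['cx']],[0,c['fy'],c['cy']],[0,0,1]])
    u=cv2.undistortPoints(np.array(px,float).reshape(-1,1,2),K,np.array(c['distortion'],float)).reshape(-1,2)
    return np.c_[u[:,0],-u[:,1],-np.ones(len(u))]
def pts(c,M,d,px):
    px=np.array(px).reshape(-1,2); r=ray(c,M,px); z=d[px[:,1].astype(int),px[:,0].astype(int)]
    return (r*z[:,None])@M[:3,:3].T+M[:3,3], z
def plane(c,M,px,h):
    r=ray(c,M,px)@M[:3,:3].T; t=(h-M[2,3])/r[:,2]; return M[:3,3]+r*t[:,None]
def save(n,p): cv2.imwrite('pics/'+n+'.png',p[:,:,::-1])
E
python3 - <<'E'
from h import *
np.set_printoptions(precision=3,suppress=True)
for n in('scene','top'):
    p,d,c,M=cam(n);save(n,p);print(n,M[:3,3])
    for t in['plate','other_plate','stand','turner','turner_edge','turner_tray','brush','spray_bottle','shower_head','screwdriver','stand_guard']:
        for o in arm.place_of(n,t)[:4]:
            x=pts(c,M,d,o['pixel'])[0][0]
            print(t,np.round(o['score'],2),np.round(o['pixel']),x)
E
```

```text
pics
scene [-0.01  -0.921  1.157]
plate 0.59 [330. 178.] [ 0.24  -0.413  0.691]
other_plate 0.43 [297. 174.] [ 0.196 -0.373  0.689]
turner 0.68 [376. 258.] [ 0.555 -0.126  0.005]
turner_edge 0.69 [377. 221.] [ 0.554 -0.117  0.179]
turner_edge 0.69 [373. 214.] [ 0.275 -0.502  0.668]
turner_tray 0.73 [394. 269.] [ 0.573 -0.212  0.028]
turner_tray 0.58 [377. 219.] [ 0.562 -0.107  0.172]
brush 0.81 [397. 281.] [ 0.566 -0.244  0.007]
brush 0.5 [452. 322.] [ 0.621 -0.448  0.02 ]
spray_bottle 0.7 [376. 214.] [ 0.283 -0.5    0.661]
spray_bottle 0.59 [374. 258.] [ 0.552 -0.122  0.001]
spray_bottle 0.54 [321. 152.] [0.66  0.522 0.004]
shower_head 0.69 [310. 238.] [0.386 0.046 0.023]
top [0.084 0.108 1.913]
plate 0.95 [180. 236.] [0.369 0.65  0.006]
plate 0.8 [291. 186.] [0.559 0.233 0.086]
plate 0.63 [338. 168.] [0.631 0.061 0.092]
other_plate 0.76 [265. 205.] [0.483 0.324 0.1  ]
stand 0.61 [278. 202.] [0.517 0.286 0.004]
turner 0.71 [385. 196.] [ 0.517 -0.103  0.154]
turner 0.61 [406. 191.] [ 0.568 -0.199  0.033]
turner 0.18 [340. 168.] [0.632 0.055 0.091]
turner_edge 0.65 [390. 184.] [ 0.553 -0.119  0.18 ]
turner_tray 0.61 [405. 194.] [ 0.56  -0.198  0.009]
brush 0.68 [464. 177.] [ 0.639 -0.432  0.001]
brush 0.6 [412. 194.] [ 0.557 -0.223  0.032]
spray_bottle 0.86 [340. 167.] [0.631 0.057 0.107]
spray_bottle 0.18 [333. 235.] [0.385 0.074 0.068]
shower_head 0.69 [335. 234.] [0.387 0.066 0.071]
screwdriver 0.73 [268. 256.] [0.308 0.311 0.003]
stand_guard 0.61 [270. 176.] [0.561 0.3   0.201]
```

Run:
```python
import cv2
a=cv2.imread('pics/top.png');cv2.imwrite('pics/topc.png',cv2.resize(a[120:290,160:500],(800,400),interpolation=cv2.INTER_CUBIC))
```

```text
(no output)
```

View pics/topc.png

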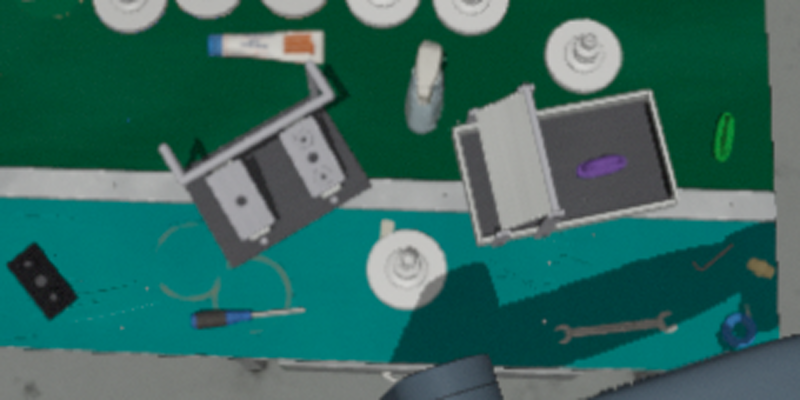

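View pics/scene.png

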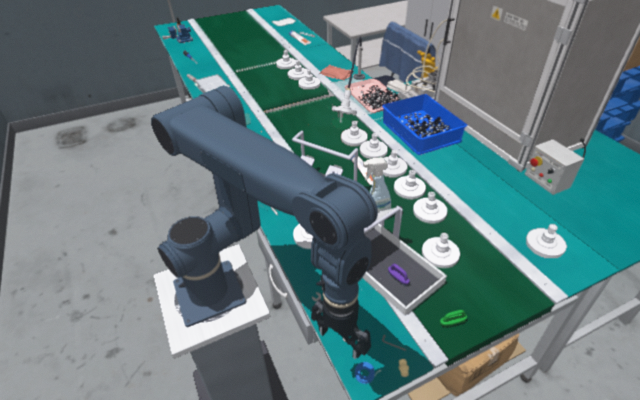

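Top crop: the bossed steel plate is at crop (312,158), i.e. the top picture's (291,186). The smooth plate is at crop (240,200). A black look-alike lies off at (40,280). Brush candidates are the purple one in the tray at crop (602,166) and the green one outside at (725,137); purple fits the description. I'll measure the frames and enlarge both candidates.

Run:
```python
from h import *
np.set_printoptions(precision=3,suppress=True)
p,d,c,M=cam('top')
v,u=np.mgrid[100:300,150:520]; px=np.c_[u.ravel(),v.ravel()]
P,z=pts(c,M,d,px); P=P[z>0]; col=p[px[z>0][:,1],px[z>0][:,0]].astype(int)
def box(cx,cy,r,z0,z1):
    return (np.hypot(P[:,0]-cx,P[:,1]-cy)<r)&(P[:,2]>z0)&(P[:,2]<z1)
for n,m in dict(edge=box(.554,-.118,.13,.165,.19),guard=box(.56,.3,.16,.185,.21),
  purple=(col[:,2]>col[:,1]+50)&(col[:,0]>col[:,1]+20)&box(.557,-.22,.08,0,.1),
  rim=box(.557,-.15,.25,.034,.046),bottle=box(.64,.05,.1,.05,.3),bottletop=box(.64,.05,.1,.2,.3),head=box(.386,.066,.1,.03,.1)).items():
    q=P[m][:,:2].astype(np.float32)
    (cc,s,a)=cv2.minAreaRect(q); b=cv2.boxPoints((cc,s,a)); e=b[1]-b[0],b[2]-b[1]; e=max(e,key=np.linalg.norm)
    print(n,m.sum(),np.array(cc),np.array(s),'yaw long',np.degrees(np.arctan2(e[1],e[0]))%180,'zmax',P[m][:,2].max())
for t in('plate','other_plate'):
  for o in arm.masks_of('top',t)[:3]:
    ii=np.argwhere(cv2.erode(o['pixels'].astype(np.uint8),np.ones((2,2))))[:,::-1]; Q,zz=pts(c,M,d,ii);Q=Q[zz>0]
    m0=np.median(Q,0); w,V=np.linalg.eigh(np.cov((Q-m0).T)); print(t,o['score'],o['pixel'],len(Q),m0,'n',V[:,0],'long',V[:,2])
a=cv2.resize(p[175:210,260:320],(720,420),interpolation=cv2.INTER_CUBIC);b=cv2.resize(p[160:215,380:480],(720,396),interpolation=cv2.INTER_CUBIC)
save('crop',cv2.resize(np.vstack([a,b]),(520,590)))
```

```text
edge 395 [ 0.555 -0.11 ] [0.208 0.039] yaw long 13.213942 zmax 0.18881222195849623
guard 390 [0.577 0.318] [0.071 0.263] yaw long 122.59656 zmax 0.20992726165983133
purple 112 [ 0.571 -0.233] [0.026 0.078] yaw long 103.87505 zmax 0.06817948297031773
rim 396 [ 0.591 -0.161] [0.316 0.376] yaw long 118.966675 zmax 0.045985023248395596
bottle 497 [0.629 0.025] [0.143 0.083] yaw long 61.20147 zmax 0.2847067333771873
bottletop 220 [0.649 0.057] [0.088 0.038] yaw long 5.3255267 zmax 0.2847067333771873
head 143 [0.393 0.084] [0.055 0.086] yaw long 105.52274 zmax 0.09686877465413768
plate 0.83 [176.4, 239.9] 385 [0.356 0.658 0.009] n [-0.007  0.03   1.   ] long [-0.75  -0.661  0.014]
other_plate 0.76 [263.7, 204.9] 445 [0.484 0.335 0.095] n [-0.495 -0.301  0.815] long [-0.685 -0.442 -0.58 ]
```

View pics/crop.png

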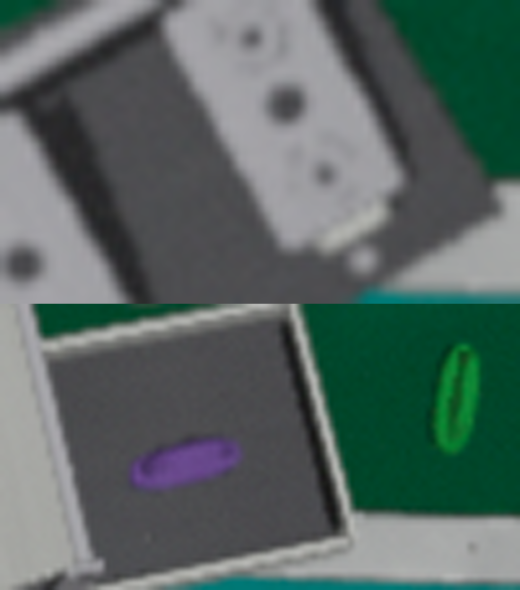

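Confirmed: the right plate (crop centre (287,105)) shows two boss rings and lies bosses up. The left plate is smooth. The purple brush (crop (187,463)) lies in the tray's open part, and the green look-alike (457,398) is outside.

```bash
cat >> h.py <<'E'
def go(pos,yclose=None):
    "tool-frame shift (mm) and twist (rad) to pos with tool y along world direction angle yclose(deg)"
    s=arm.read_state(); A=R.from_rotvec(s['orientation']).as_matrix()
    sh=A.T@(np.array(pos)-s['eef_pos'])*1000
    print('t',round(s['clock'],2),'tcp',np.round(s['eef_pos'],4),'z',np.round(A[:,2],3),'y',np.round(A[:,1],3),'q',np.round(s['qpos'],2),'w',round(float(s['gripper_width']),4))
    tw=None
    if yclose is not None:
        w=A.T@np.array([np.cos(np.radians(yclose)),np.sin(np.radians(yclose)),0])
        a=np.arctan2(-w[0],w[1]); tw=(a+np.pi/2)%np.pi-np.pi/2
    print('shift',np.round(sh,1),'twist',tw)
E
python3 - <<'E'
from h import *
go([.56,-.26,.25],13)
print(arm.get_calibration('wrist')['hand_eye'])
E
```

```text
t 1.35 tcp [ 0.232  -0.4709  0.2483] z [-0.  0. -1.] y [ 0.442 -0.897 -0.   ] q [-1.24  0.05  0.1   1.62 -0.    1.44] w 0.0856
shift [387.5 -44.3  -1.7] twist -1.3399563560737495
[[-6.69525642e-04  9.49260361e-01  3.14490570e-01  8.05862086e-02]
 [ 9.99999701e-01  7.56962043e-04 -1.55898536e-04  6.00239786e-05]
 [-3.86045726e-04  3.14490372e-01 -9.49260584e-01 -1.26363208e-01]
 [ 0.00000000e+00  0.00000000e+00  0.00000000e+00  1.00000000e+00]]
```

```bash
python3 -m jog '1 50 -6 0 -0.15; 1 100 -12 0 -0.3; 1 150 -18 0 -0.45; 1 200 -24 0 -0.6; 1 250 -30 0 -0.75'
python3 - <<'E'
from h import *
go([.56,-.26,.25],13)
E
```

```text
clock: 1.85
eef_pos: [0.443, -0.3333, 0.2485]
orientation: [2.58, 1.791, 0.0]
ft_force: [0.5, -0.8, -0.0]
gripper_width: 0.0855
finger_force: 0.0
t 1.85 tcp [ 0.443  -0.3333  0.2485] z [ 0.    -0.001 -1.   ] y [ 0.937 -0.35   0.001] q [-0.77  0.12  0.18  1.63 -0.    1.16] w 0.0855
shift [109.6  84.   -1.5] twist -0.5840139375092441
```

```bash
python3 -m jog '1 40 30 0 -0.15; 1 75 60 0 -0.3; 1 110 84 0 -0.45; 1 110 84 0 -0.584;1 110 84 0 -0.584'
python3 - <<'E'
from h import *
np.set_printoptions(precision=3,suppress=True)
p,d,c,M=cam('wrist'); save('w1',p)
for o in arm.masks_of('wrist','brush')[:2]:
    ii=np.argwhere(o['pixels'])[:,::-1]; col=p[ii[:,1],ii[:,0]].mean(0)
    Q,z=pts(c,M,d,ii);Q=Q[z>0]; k=Q[:,2]>0.02; Q=Q[k]
    cc,s,a=cv2.minAreaRect(Q[:,:2].astype(np.float32)); b=cv2.boxPoints((cc,s,a));e=max(b[1]-b[0],b[2]-b[1],key=np.linalg.norm)
    print(o['score'],o['pixel'],col,cc,s,np.degrees(np.arctan2(e[1],e[0]))%180,np.percentile(Q[:,2],[1,50,99]))
go([.57,-.233,.04],13)
E
```

```text
clock: 2.35
eef_pos: [0.56, -0.2603, 0.2476]
orientation: [-1.959, -2.454, 0.001]
ft_force: [0.2, 0.6, -1.2]
gripper_width: 0.0855
finger_force: 0.0
0.82 [337.0, 154.8] [68.75  54.294 92.983] (0.5739359855651855, -0.2344166785478592) (0.028466055169701576, 0.08101092278957367) 103.61516 [0.027 0.03  0.062]
0.58 [337.0, 298.1] [ 54.764 125.555  69.98 ] (0.6312474012374878, -0.44062259793281555) (0.028929758816957474, 0.08261073380708694) 168.9354 [0.021 0.024 0.056]
t 2.45 tcp [ 0.559 -0.262  0.248] z [-0. -0. -1.] y [ 0.976  0.216 -0.   ] q [-0.55  0.3   0.38  1.66 -0.    0.81] w 0.0854
shift [ 25.6  17.1 208.2] twist -0.008799853325012874
```

View pics/w1.png

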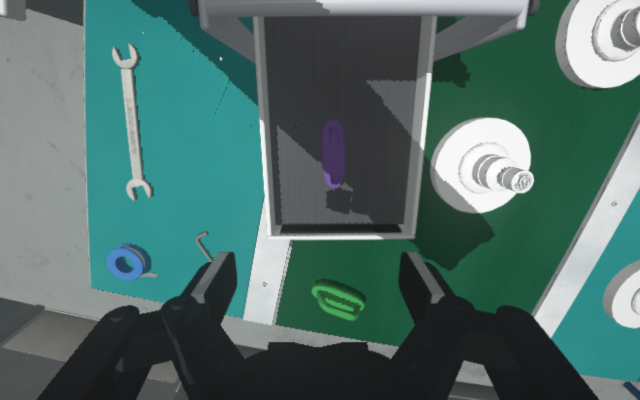

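The picture shows the purple brush in the tray at (335,155) and the green look-alike outside at (338,299). The wrench lies to the left at (130,120). The ramp edge bar runs along the top.

```bash
python3 -m jog '1 23 21 40 0; 1 23 21 90 0; 1 23 21 140 0; 1 23 21 180 0; 1 23 21 210 0' && python3 -m jog '0.2 0 0 9 0; 0.2 0 0 9 0; 0.2 0 0 9 0;0.2 0 0 9 0; 0.2 0 0 9 0'
python3 - <<'E'
from h import *
go([.574,-.2345,.03],13)
E
```

```text
clock: 2.95
eef_pos: [0.5718, -0.2345, 0.0349]
orientation: [-1.966, -2.445, 0.001]
ft_force: [-0.4, 0.1, -1.0]
gripper_width: 0.0854
finger_force: 0.0
clock: 3.45
eef_pos: [0.5768, -0.2359, 0.033]
orientation: [1.96, 2.447, 0.001]
ft_force: [-0.1, 0.5, 5.4]
gripper_width: 0.0268
finger_force: 59.7
t 3.45 tcp [ 0.5768 -0.2359  0.033 ] z [ 0.005 -0.003 -1.   ] y [0.976 0.219 0.005] q [-0.5   0.35  0.02  1.23 -0.    0.85] w 0.0268
shift [ 2.  -2.4  3. ] twist -0.006391345541787219
```

```bash
python3 -m jog '0.2 0 0 -40 0; 0.2 0 0 -80 0; 0.2 0 -45 -80 0; 0.2 0 -95 -80 0; 0.2 0 -140 -80 0'; python3 -m jog '0.2 0 -16 0 0; 0.2 0 -16 40 0; 0.2 0 -16 70 0; 0.2 0 -16 77 0; 0.2 0 -16 77 0';python3 - <<'E'
from h import *
go([.42,-.27,.027],13)
E
```

```text
clock: 3.95
eef_pos: [0.4374, -0.2659, 0.1113]
orientation: [1.96, 2.451, -0.001]
ft_force: [0.3, -1.1, -0.6]
gripper_width: 0.0265
finger_force: 59.5
clock: 4.45
eef_pos: [0.422, -0.268, 0.0316]
orientation: [-1.961, -2.451, -0.0]
ft_force: [0.2, -0.2, -0.1]
gripper_width: 0.0268
finger_force: 59.5
t 4.45 tcp [ 0.422  -0.268   0.0316] z [-0.001  0.002 -1.   ] y [ 0.976  0.219 -0.001] q [-0.7   0.05 -0.33  1.19  0.    0.65] w 0.0268
shift [-1.6 -2.4  4.6] twist -0.0056538485166974795
```

```bash
python3 -m jog '0.2 0 0 3 0; 0.2 0 0 4 0; 0.2 0 0 4 0'; python3 -m jog '1 0 0 1 0; 1 0 0 0 0; 1 0 0 0 0; 1 0 0 0 0; 1 0 0 0 0'; python3 -m jog '1 0 0 -40 0; 1 0 0 -80 0; 1 0 0 -130 0; 1 0 0 -180 0; 1 0 0 -220 0';python3 - <<'E'
from h import *
p,d,c,M=cam('wrist'); save('w2',p)
np.set_printoptions(precision=3,suppress=True)
for o in arm.masks_of('wrist','brush')[:2]:
    ii=np.argwhere(o['pixels'])[:,::-1]; Q,z=pts(c,M,d,ii);Q=Q[z>0]
    print(o['score'],o['pixel'],np.median(Q,0),np.percentile(Q[:,2],[1,50,99]))
go([.4,0,.3],13)
E
```

```text
clock: 4.75
eef_pos: [0.4234, -0.2694, 0.0297]
orientation: [1.961, 2.451, -0.0]
ft_force: [-0.3, -0.2, -0.9]
gripper_width: 0.0269
finger_force: 59.5
clock: 5.25
eef_pos: [0.4224, -0.2687, 0.0284]
orientation: [1.963, 2.453, -0.0]
ft_force: [-1.0, -0.8, 0.1]
gripper_width: 0.0856
finger_force: 0.0
clock: 5.75
eef_pos: [0.4226, -0.2689, 0.2516]
orientation: [1.961, 2.45, -0.0]
ft_force: [1.0, -0.7, 0.7]
gripper_width: 0.0854
finger_force: 0.0
0.64 [322.2, 169.4] [ 0.421 -0.263  0.023] [0.    0.023 0.056]
0.16 [468.0, 96.9] [ 0.568 -0.147  0.011] [0.005 0.011 0.181]
t 5.85 tcp [ 0.425 -0.271  0.256] z [ 0.01  -0.009 -1.   ] y [0.976 0.219 0.008] q [-0.7  -0.02  0.05  1.62  0.    0.65] w 0.0857
shift [269.2  35.5 -46.5] twist -0.005966544334963908
```

View pics/w2.png

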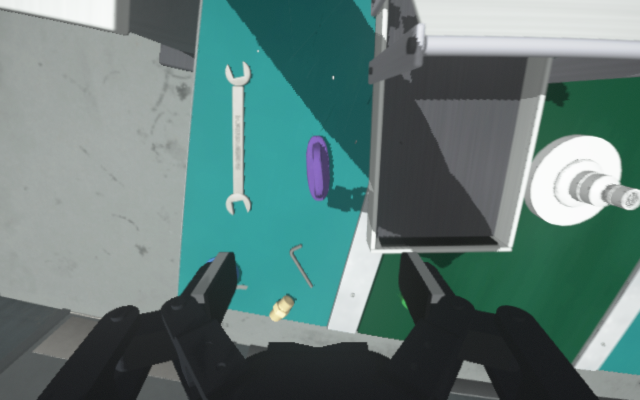

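Brush stands on the worktop at picture (318,168), clear of the tray. Next I go high over to the stand, turning the tool on the way.

```bash
python3 -m jog '1 10 0 -50 -0.15; 1 40 0 -100 -0.3; 1 80 0 -150 -0.45; 1 130 0 -150 -0.6; 1 180 0 -150 -0.75'
python3 - <<'E'
from h import *
go([.44,.13,.40],122.6)
E
```

```text
clock: 6.35
eef_pos: [0.3867, -0.1082, 0.399]
orientation: [0.921, 3.0, -0.0]
ft_force: [1.4, 1.4, 0.4]
gripper_width: 0.0854
finger_force: 0.0
t 6.35 tcp [ 0.3867 -0.1082  0.399 ] z [ 0.004 -0.001 -1.   ] y [0.561 0.828 0.001] q [-0.44 -0.17  0.2   1.94  0.    0.16] w 0.0854
shift [ 89.5 227.1  -1.1] twist -1.1646523088742884
```

```bash
python3 -m jog '1 18 45 0 -0.15; 1 36 90 0 -0.3; 1 54 135 0 -0.45; 1 72 180 0 -0.6; 1 90 227 0 -0.75' && python3 -m jog '1 0 0 0 -0.15; 1 0 0 0 -0.3; 1 0 0 0 -0.415; 1 0 0 0 -0.415'
python3 - <<'E'
from h import *
go([.8,.3,.40],122.6)
E
```

```text
clock: 6.85
eef_pos: [0.4401, 0.1309, 0.3967]
orientation: [0.245, -3.132, 0.001]
ft_force: [0.2, -0.2, 0.1]
gripper_width: 0.0855
finger_force: 0.0
clock: 7.25
eef_pos: [0.4402, 0.1293, 0.3963]
orientation: [0.876, -3.015, -0.0]
ft_force: [-0.5, 0.0, -0.7]
gripper_width: 0.0854
finger_force: 0.0
t 7.25 tcp [0.4402 0.1293 0.3963] z [-0.001 -0.    -1.   ] y [-0.536  0.844  0.001] q [ 0.14 -0.03  0.33  1.93 -0.   -0.43] w 0.0854
shift [-395.3  -48.7   -4.2] twist -0.0033679463171014667
```

Run:
```python
from h import *
np.set_printoptions(precision=3,suppress=True)
p,d,c,M=cam('wrist'); save('w3',p)
for t in('plate','other_plate','stand_guard'):
  for o in arm.place_of('wrist',t)[:3]: print(t,o['score'],o['pixel'],pts(c,M,d,np.round(o['pixel']))[0][0])
for t in('plate','other_plate'):
  for o in arm.masks_of('wrist',t)[:2]:
    ii=np.argwhere(cv2.erode(o['pixels'].astype(np.uint8),np.ones((3,3))))[:,::-1]; Q,zz=pts(c,M,d,ii);Q=Q[zz>0]
    m0=np.median(Q,0); Q=Q[np.linalg.norm(Q-m0,axis=1)<.09]
    for _ in range(3):
        m0=Q.mean(0);w,V=np.linalg.eigh(np.cov((Q-m0).T)); Q=Q[abs((Q-m0)@V[:,0])<.006]
    a=(Q-m0)@V[:,2]; b=(Q-m0)@V[:,1]
    print(t,o['score'],o['pixel'],len(Q),m0,'n',V[:,0],'long',V[:,2],np.percentile(a,[.5,99.5]),np.percentile(b,[.5,99.5]))
```

```text
plate 0.7 [328.5, 245.7] [0.554 0.223 0.092]
plate 0.65 [549.7, 253.7] [0.359 0.654 0.009]
plate 0.55 [226.0, 227.1] [0.627 0.06  0.072]
other_plate 0.93 [405.8, 246.9] [0.484 0.333 0.097]
plate 0.95 [550.5, 255.4] 1298 [0.357 0.655 0.009] n [ 0.011 -0.014  1.   ] long [-0.739 -0.674 -0.001] [-0.059  0.054] [-0.028  0.03 ]
plate 0.56 [328.2, 246.1] 2264 [0.555 0.227 0.094] n [-0.48  -0.312  0.82 ] long [-0.689 -0.444 -0.573] [-0.055  0.059] [-0.028  0.028]
other_plate 0.78 [400.9, 234.8] 1435 [0.472 0.323 0.085] n [-0.479 -0.313  0.82 ] long [-0.807 -0.21  -0.552] [-0.073  0.044] [-0.036  0.031]
other_plate 0.37 [204.1, 251.4] 860 [0.639 0.051 0.133] n [ 0.895  0.445 -0.032] long [ 0.099 -0.129  0.987] [-0.086  0.09 ] [-0.028  0.013]
```

View pics/w3.png

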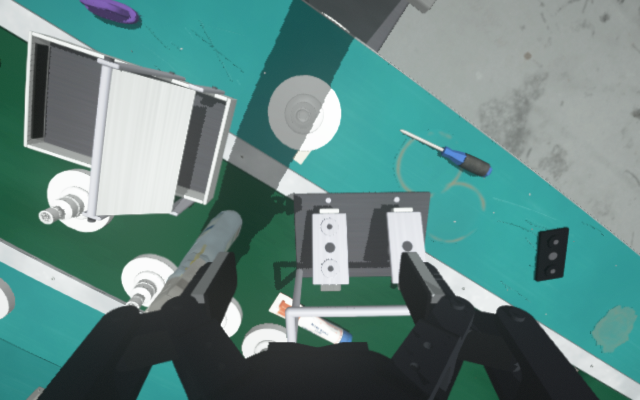

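```bash
python3 -m jog '1 -50 0 0 0; 1 -100 0 0 0; 1 -150 0 0 0; 1 -200 0 0 0; 1 -250 0 0 0'
python3 - <<'E'
from h import *
go([.8,.3,.40],122.6)
E
```

```text
clock: 8.05
eef_pos: [0.6242, 0.245, 0.396]
orientation: [-0.874, 3.013, 0.001]
ft_force: [1.1, 0.2, 1.0]
gripper_width: 0.0854
finger_force: 0.0
t 8.05 tcp [0.6242 0.245  0.396 ] z [ 0.004  0.002 -1.   ] y [-0.535  0.845 -0.001] q [ 0.27  0.7   1.27  2.13  0.   -0.29] w 0.0854
shift [-178.   -47.5   -3.2] twist -0.004481274515750089
```

Picture: bossed plate at (329,246) with both rings showing, smooth plate at (406,245), bottle at (215,245), guard at (340,312). Now I test whether the tool tilts when driven past its reach.

```bash
python3 -m jog '1 -50 0 0 0; 1 -100 0 0 0; 1 -150 0 0 0; 1 -200 0 0 0; 1 -200 0 0 0'
python3 - <<'E'
from h import *
go([.8,.3,.40],122.6)
E
```

```text
clock: 8.55
eef_pos: [0.6741, 0.2928, 0.3465]
orientation: [-0.863, 2.976, 0.007]
ft_force: [-0.7, -0.1, -0.5]
gripper_width: 0.0853
finger_force: 0.0
t 8.55 tcp [0.6741 0.2928 0.3465] z [ 0.04   0.016 -0.999] y [-0.535  0.845 -0.008] q [ 0.32  0.87  1.42  2.08  0.   -0.25] w 0.0853
shift [-112.5  -61.7  -48.3] twist -0.004319843887907293
```

```bash
python3 -m jog '1 0 0 0 0; 1 0 0 0 0'
python3 - <<'E'
from h import *
go([.8,.3,.40],122.6)
E
python3 -m jog '1 -50 0 0 0; 1 -100 0 0 0; 1 -150 0 0 0'
python3 - <<'E'
from h import *
go([.8,.3,.40],122.6)
E
```

```text
clock: 8.75
eef_pos: [0.6728, 0.2919, 0.3488]
orientation: [-0.863, 2.975, 0.006]
ft_force: [-0.6, -0.1, -0.3]
gripper_width: 0.0851
finger_force: 0.0
t 8.75 tcp [0.6728 0.2919 0.3488] z [ 0.041  0.016 -0.999] y [-0.535  0.845 -0.008] q [ 0.32  0.86  1.42  2.08  0.   -0.25] w 0.0851
shift [-113.9  -61.6  -45.8] twist -0.003993223615867514
clock: 9.05
eef_pos: [0.7099, 0.3258, 0.312]
orientation: [-0.85, 2.927, 0.015]
ft_force: [-0.3, -0.4, 0.1]
gripper_width: 0.0855
finger_force: 0.0
t 9.05 tcp [0.7099 0.3258 0.312 ] z [ 0.087  0.036 -0.996] y [-0.535  0.845 -0.016] q [ 0.34  0.92  1.42  1.98  0.   -0.22] w 0.0855
shift [-70.2 -71.4 -80.7] twist -0.0032099019551692365
```

```bash
python3 -m jog '1 30 0 0 0; 1 60 0 0 0; 1 60 0 0 0'
python3 - <<'E'
from h import *
go([.8,.3,.40],122.6)
E
```

```text
clock: 9.35
eef_pos: [0.6586, 0.2931, 0.3052]
orientation: [-0.85, 2.929, 0.015]
ft_force: [-0.5, 0.3, 2.1]
gripper_width: 0.0855
finger_force: 0.0
t 9.35 tcp [0.6586 0.2931 0.3052] z [ 0.085  0.035 -0.996] y [-0.535  0.845 -0.016] q [ 0.32  0.54  0.82  1.76  0.01 -0.24] w 0.0855
shift [-131.1  -71.3  -82.2] twist -0.0031432100548118846
```

The target resets to the reached pose and keeps the tilt, so the tool can be tilted by driving past the reach limit. I continue, outward and up.

```bash
python3 -m jog '1 -40 0 -40 0; 1 -80 0 -80 0; 1 -130 0 -120 0; 1 -200 0 -160 0; 1 -300 0 -200 0' && python3 -c "
from h import *
go([.8,.3,.40],122.6)"
python3 -m jog '1 -60 0 -60 0; 1 -120 0 -120 0; 1 -180 0 -180 0; 1 -240 0 -240 0; 1 -300 0 -300 0' && python3 -c "
from h import *
go([.8,.3,.40],122.6)"
```

```text
clock: 9.85
eef_pos: [0.6905, 0.3282, 0.3647]
orientation: [-0.837, 2.881, 0.025]
ft_force: [0.4, -0.1, 0.6]
gripper_width: 0.0856
finger_force: 0.0
t 9.85 tcp [0.6905 0.3282 0.3647] z [ 0.131  0.055 -0.99 ] y [-0.534  0.845 -0.024] q [ 0.35  0.85  1.42  2.    0.01 -0.21] w 0.0856
shift [-81.4 -83.2 -22.1] twist -0.002030012182110408
clock: 10.35
eef_pos: [0.671, 0.3356, 0.409]
orientation: [-0.823, 2.835, 0.036]
ft_force: [0.8, 0.1, -0.3]
gripper_width: 0.0853
finger_force: 0.0
t 10.35 tcp [0.671  0.3356 0.409 ] z [ 0.174  0.075 -0.982] y [-0.533  0.846 -0.03 ] q [ 0.37  0.79  1.42  2.01  0.01 -0.19] w 0.0853
shift [-86.3 -98.6  28.6] twist -0.0007186586796694705
```

```bash
for i in 1; do python3 -m jog '1 -150 0 -100 0' >/dev/null; python3 -m jog '1 -150 0 -100 0'>/dev/null; python3 -c "
from h import *
go([.8,.3,.40],122.6)"; python3 -m jog '1 -200 0 0 0; 1 -200 0 0 0'>/dev/null; python3 -m jog '1 -200 0 0 0; 1 -200 0 0 0'; python3 -c "
from h import *
go([.8,.3,.40],122.6)"; done
```

```text
t 10.55 tcp [0.6824 0.3508 0.4302] z [ 0.24   0.107 -0.965] y [-0.531  0.846 -0.038] q [ 0.38  0.77  1.42  1.96  0.01 -0.18] w 0.0853
shift [ -61.2 -104.3   51.9] twist 0.001631130662600011
clock: 10.95
eef_pos: [0.7417, 0.3985, 0.3944]
orientation: [-0.78, 2.68, 0.073]
ft_force: [-0.1, 0.7, 0.1]
gripper_width: 0.0853
finger_force: 0.0
t 10.95 tcp [0.7417 0.3985 0.3944] z [ 0.315  0.145 -0.938] y [-0.529  0.847 -0.047] q [ 0.41  0.84  1.42  1.8   0.01 -0.15] w 0.0853
shift [   2.4 -114.6   -1.2] twist 0.005880242266616653
```

```bash
python3 -m jog '1 40 45 0 0; 1 60 90 0 0; 1 60 140 0 0; 1 60 190 0 0' >/dev/null; python3 -c "
from h import *
go([.8,.3,.40],122.6)"; for i in 1 2 3; do python3 -m jog '1 -150 0 -100 0'>/dev/null; python3 -c "
from h import *
go([.8,.3,.40],122.6)"; done
```

```text
t 11.35 tcp [0.6185 0.4941 0.3675] z [ 0.311  0.141 -0.94 ] y [-0.527  0.848 -0.047] q [ 0.61  0.49  0.83  1.57 -0.06  0.04] w 0.0853
shift [ -55.4 -261.9   -1.5] twist 0.0038714122358916025
t 11.45 tcp [0.6227 0.5071 0.3701] z [ 0.279  0.127 -0.952] y [-0.538  0.841 -0.046] q [ 0.62  0.61  1.02  1.67 -0.06  0.04] w 0.0855
shift [ -41.3 -271.    -5.3] twist 0.014026861942387558
t 11.55 tcp [0.6422 0.5132 0.403 ] z [ 0.312  0.144 -0.939] y [-0.533  0.845 -0.047] q [ 0.62  0.73  1.27  1.76 -0.06  0.03] w 0.0855
shift [ -13.3 -264.1   21.2] twist 0.0099711090098209
t 11.65 tcp [0.6513 0.5148 0.4278] z [ 0.343  0.167 -0.924] y [-0.531  0.846 -0.044] q [ 0.61  0.8   1.42  1.81 -0.06  0.03] w 0.0853
shift [   4.2 -259.5   40.8] twist 0.009223314826793727
```

```bash
python3 -m jog '1 -150 60 -60 0'>/dev/null;python3 -m jog '1 -150 60 -60 0'>/dev/null;python3 -m jog '1 -150 60 -60 0'>/dev/null;python3 -c "
from h import *
go([.8,.3,.40],122.6)"; for i in 1 2 3; do python3 -m jog '1 -150 20 -60 0'>/dev/null; done; python3 -c "
from h import *
go([.8,.3,.40],122.6)"
```

```text
t 11.95 tcp [0.6483 0.5624 0.4652] z [ 0.427  0.236 -0.873] y [-0.535  0.844 -0.033] q [ 0.66  0.77  1.42  1.72 -0.08  0.07] w 0.0856
shift [  47.2 -300.5   59.8] twist 0.012074552684441686
t 12.25 tcp [0.6595 0.5761 0.5153] z [ 0.502  0.3   -0.811] y [-0.54   0.841 -0.022] q [ 0.67  0.73  1.42  1.64 -0.07  0.06] w 0.0852
shift [  96.5 -305.6   81.1] twist 0.014677221450809741
```

```bash
python3 -c "
from h import *
go([.455,.161,.265],122.6)"
```

```text
t 12.25 tcp [0.6595 0.5761 0.5153] z [ 0.502  0.3   -0.811] y [-0.54   0.841 -0.022] q [ 0.67  0.73  1.42  1.64 -0.07  0.06] w 0.0852
shift [ 471.  -233.1  -24.2] twist 0.014677221450809741
```

```bash
python3 -m jog '1 44 -21 -2 0; 1 88 -42 -4 0; 1 132 -63 -6 0; 1 176 -84 -8 0; 1 220 -105 -10 0'>/dev/null; python3 -m jog '1 44 -22 -2 0; 1 88 -44 -5 0; 1 132 -66 -7 0; 1 176 -88 -9 0; 1 220 -110 -11 0'
python3 - <<'E'
from h import *
go([.455,.161,.265],122.6)
np.set_printoptions(precision=3,suppress=True)
E
```

```text
clock: 13.25
eef_pos: [0.499, 0.2504, 0.3201]
orientation: [-0.721, 2.425, 0.2]
ft_force: [-1.3, -0.4, 0.3]
gripper_width: 0.0854
finger_force: 0.0
t 13.25 tcp [0.499  0.2504 0.3201] z [ 0.502  0.298 -0.812] y [-0.54   0.841 -0.024] q [ 0.26 -0.49 -0.36  1.1   0.16 -0.27] w 0.0854
shift [102.1 -50.2  -4. ] twist 0.015470513488718973
```

```bash
python3 -m jog '1 44 -22 -2 0; 1 88 -44 -4 0; 1 102 -50 -4 0.01; 1 102 -50 -4 0.01'
python3 - <<'E'
from h import *
np.set_printoptions(precision=3,suppress=True)
p,d,c,M=cam('wrist'); save('w4',p)
for o in arm.masks_of('wrist','plate')[:3]:
    ii=np.argwhere(cv2.erode(o['pixels'].astype(np.uint8),np.ones((3,3))))[:,::-1]; Q,zz=pts(c,M,d,ii);Q=Q[zz>0]
    m0=np.median(Q,0); Q=Q[np.linalg.norm(Q-m0,axis=1)<.09]
    for _ in range(3):
        m0=Q.mean(0);w,V=np.linalg.eigh(np.cov((Q-m0).T)); Q=Q[abs((Q-m0)@V[:,0])<.006]
    a=(Q-m0)@V[:,2]; b=(Q-m0)@V[:,1]; a=np.percentile(a,[.5,99.5]);b=np.percentile(b,[.5,99.5])
    print(o['score'],o['pixel'],len(Q),m0+V[:,2]*a.mean()+V[:,1]*b.mean(),'n',V[:,0],'long',V[:,2],a,b)
go([.56,.23,.085],122.6)
E
```

```text
clock: 13.65
eef_pos: [0.4548, 0.1606, 0.2635]
orientation: [-0.705, 2.434, 0.202]
ft_force: [0.5, -0.3, 0.9]
gripper_width: 0.0853
finger_force: 0.0
0.84 [319.3, 164.8] 4460 [0.554 0.226 0.092] n [-0.478 -0.314  0.821] long [-0.689 -0.446 -0.571] [-0.061  0.054] [-0.028  0.028]
0.6 [612.2, 162.0] 1551 [0.359 0.654 0.009] n [ 0.03  -0.033  0.999] long [-0.659 -0.752 -0.005] [-0.059  0.054] [-0.027  0.032]
t 13.75 tcp [0.456 0.163 0.267] z [ 0.502  0.298 -0.812] y [-0.533  0.846 -0.019] q [ 0.02 -0.7  -0.58  1.13  0.29 -0.46] w 0.0852
shift [  5.4   5.3 219.5] twist 0.005073053937298511
```

View pics/w4.png

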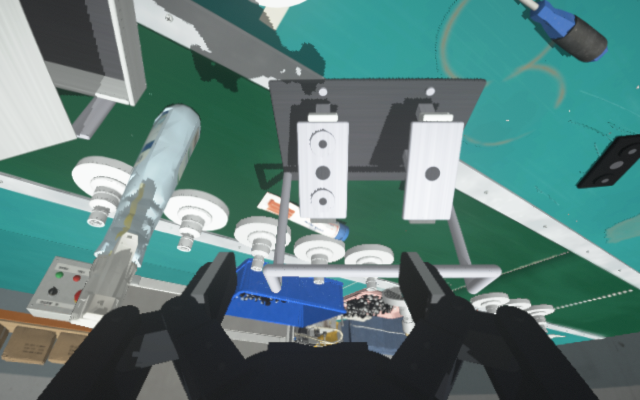

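Plate at (322,165) with both bosses visible is centred between the open fingers, and the guard at (385,272) is clear.

```bash
python3 -m jog '1 3 3 45 0; 1 5 5 90 0.005; 1 5 6 130 0.005; 1 5 6 160 0.005; 1 5 6 185 0.005'
python3 - <<'E'
from h import *
go([.559,.2295,.083],122.6)
E
```

```text
clock: 14.25
eef_pos: [0.5422, 0.2232, 0.1106]
orientation: [-0.708, 2.433, 0.208]
ft_force: [-0.1, -1.0, -0.3]
gripper_width: 0.0855
finger_force: 0.0
t 14.25 tcp [0.5422 0.2232 0.1106] z [ 0.498  0.3   -0.813] y [-0.532  0.846 -0.014] q [ 0.17 -0.36 -0.69  0.66  0.22 -0.34] w 0.0855
shift [ 1.8 -3.2 32.7] twist 0.0022674479788806767
```

```bash
python3 -m jog '1 2 -2 15 0; 1 2 -2 27 0; 1 2 -2 32 0; 1 2 -2 32 0'; python3 -m jog '0.4 0 0 0 0; 0.4 0 0 0 0; 0.4 0 0 0 0; 0.4 0 0 0 0;0.4 0 0 0 0'
python3 - <<'E'
from h import *
go([.559,.2295,.083],122.6)
E
```

```text
clock: 14.65
eef_pos: [0.5572, 0.2291, 0.0841]
orientation: [-0.707, 2.434, 0.208]
ft_force: [-0.9, 0.6, 0.2]
gripper_width: 0.0853
finger_force: 0.0
clock: 15.15
eef_pos: [0.5573, 0.2281, 0.0858]
orientation: [-0.704, 2.432, 0.207]
ft_force: [-6.2, -1.0, 5.9]
gripper_width: 0.0583
finger_force: 64.5
t 15.15 tcp [0.5573 0.2281 0.0858] z [ 0.5    0.299 -0.813] y [-0.53   0.848 -0.014] q [ 0.17 -0.29 -0.69  0.58  0.21 -0.33] w 0.0583
shift [-0.1  0.3  3.5] twist 0.0003798504755312404
```

Gripped at 58 mm with 64 N. I lift off square to the slope.

```bash
python3 -m jog '0.4 0 0 -20 0; 0.4 0 0 -50 0; 0.4 0 0 -90 0; 0.4 0 0 -135 0; 0.4 0 0 -180 0';python3 -m jog '0.4 0 0 -45 0; 0.4 0 0 -45 0'
python3 - <<'E'
from h import *
go([.40,.15,.45],122.6)
E
```

```text
clock: 15.65
eef_pos: [0.4653, 0.1735, 0.2304]
orientation: [-0.704, 2.436, 0.206]
ft_force: [1.3, -0.1, -1.1]
gripper_width: 0.0587
finger_force: 67.7
clock: 15.85
eef_pos: [0.4458, 0.1598, 0.2757]
orientation: [-0.701, 2.422, 0.201]
ft_force: [1.1, -0.2, -0.3]
gripper_width: 0.0584
finger_force: 67.8
t 15.85 tcp [0.4458 0.1598 0.2757] z [ 0.51   0.297 -0.807] y [-0.528  0.849 -0.021] q [ 0.01 -0.74 -0.58  1.16  0.29 -0.46] w 0.0584
shift [ -67.5   12.2 -166.9] twist 0.002385988661940841
```

```bash
python3 -m jog '0.4 0 40 -20 0; 0.4 0 80 -30 0; 0.4 0 120 -30 0'>/dev/null; python3 -c "
from h import *
go([.25,.17,.3],122.6)"; for i in 1 2; do python3 -m jog '0.4 150 0 -110 0' >/dev/null; python3 -m jog '0.4 150 0 -110 0' >/dev/null;python3 -c "
from h import *
go([.25,.17,.3],122.6)"; done
```

```text
t 16.15 tcp [0.3659 0.2535 0.2912] z [ 0.502  0.297 -0.812] y [-0.527  0.85  -0.014] q [ 0.4  -0.83 -0.6   1.19  0.08 -0.13] w 0.0583
shift [110.7 -10.  -90.2] twist -0.003011391308345379
t 16.35 tcp [0.2975 0.2173 0.2941] z [ 0.46   0.281 -0.842] y [-0.536  0.844 -0.011] q [ 0.37 -0.99 -0.62  1.38  0.1  -0.17] w 0.0585
shift [ 52.  -14.4 -40.2] twist 0.003787685312800493
t 16.55 tcp [0.2577 0.1965 0.3349] z [ 0.425  0.25  -0.87 ] y [-0.53   0.848 -0.015] q [ 0.37 -0.99 -0.5   1.55  0.08 -0.18] w 0.0584
shift [ 35.2 -17.9  20.4] twist -0.0015834881187477556
```

```bash
for i in 1 2; do python3 -m jog '0.4 150 0 -60 0' >/dev/null; python3 -m jog '0.4 150 0 -60 0' >/dev/null;python3 -m jog '0.4 150 0 -60 0' >/dev/null;python3 -c "
from h import *
go([.25,.17,.3],122.6)"; done
```

```text
t 16.85 tcp [0.1804 0.1756 0.3688] z [ 0.363  0.189 -0.913] y [-0.52   0.854 -0.03 ] q [ 0.53 -0.99 -0.38  1.76 -0.02 -0.03] w 0.0584
shift [-23.  -38.9  87. ] twist -0.0073934510487008165
t 17.15 tcp [0.0824 0.1544 0.3865] z [ 0.344  0.154 -0.926] y [-0.512  0.858 -0.048] q [ 1.1  -0.99 -0.31  1.94 -0.24  0.52] w 0.0589
shift [-107.2  -68.3  140.3] twist -0.010705051989968739
```

```bash
python3 -c "
from h import *
go([.30,.20,.26],122.6)"
```

```text
t 17.15 tcp [0.0824 0.1544 0.3865] z [ 0.344  0.154 -0.926] y [-0.512  0.858 -0.048] q [ 1.1  -0.99 -0.31  1.94 -0.24  0.52] w 0.0589
shift [-146.3  -66.2  199.1] twist -0.010705051989968739
```

```bash
python3 -m jog '0.4 -40 -15 0 0; 0.4 -80 -30 30 0; 0.4 -110 -45 70 0; 0.4 -140 -60 110 0; 0.4 -146 -66 150 0' >/dev/null; python3 -m jog '0.4 0 0 40 0; 0.4 0 0 50 0' ; python3 -c "
from h import *
go([.30,.20,.26],122.6)"; for i in 1 2; do python3 -m jog '0.4 150 0 0 0' >/dev/null; python3 -m jog '0.4 150 0 0 0' >/dev/null;python3 -c "
from h import *
go([.25,.17,.3],122.6)"; done
```

```text
clock: 17.85
eef_pos: [0.2852, 0.1969, 0.2639]
orientation: [-0.75, 2.669, 0.074]
ft_force: [-0.5, -0.7, -2.4]
gripper_width: 0.0585
finger_force: 67.6
t 17.85 tcp [0.2852 0.1969 0.2639] z [ 0.333  0.147 -0.932] y [-0.513  0.857 -0.048] q [ 0.41 -0.83 -0.55  1.48  0.   -0.14] w 0.0585
shift [-11.8  -4.7   9. ] twist -0.010853365394098091
t 18.05 tcp [0.228  0.1691 0.2425] z [ 0.304  0.124 -0.945] y [-0.511  0.858 -0.052] q [ 0.41 -0.99 -0.64  1.59 -0.01 -0.14] w 0.0583
shift [-36.7 -13.5 -47.5] twist -0.013535304143496685
t 18.25 tcp [0.188  0.1698 0.2408] z [ 0.267  0.079 -0.96 ] y [-0.505  0.86  -0.07 ] q [ 0.56 -0.99 -0.63  1.66 -0.07  0.01] w 0.0587
shift [-66.9 -35.3 -40.3] twist -0.017589467490913613
```

```bash
python3 -c "
from h import *
go([.28,.09,.25],122.6)"
```

```text
t 18.25 tcp [0.188  0.1698 0.2408] z [ 0.267  0.079 -0.96 ] y [-0.505  0.86  -0.07 ] q [ 0.56 -0.99 -0.63  1.66 -0.07  0.01] w 0.0587
shift [ -37.7 -115.8    9.4] twist -0.017589467490913613
```

```bash
python3 -m jog '0.4 -25 -40 0 0; 0.4 -37 -80 0 0; 0.4 -37 -116 5 0; 0.4 -37 -116 5 0' >/dev/null; python3 -c "
from h import *
go([.30,.20,.26],122.6)"; for i in 1 2; do python3 -m jog '0.4 150 70 0 0' >/dev/null; python3 -m jog '0.4 150 70 0 0' >/dev/null;python3 -c "
from h import *
go([.28,.07,.25],122.6)"; done
```

```text
t 18.65 tcp [0.2814 0.0851 0.2544] z [ 0.27   0.074 -0.96 ] y [-0.496  0.865 -0.073] q [-0.02 -0.89 -0.57  1.62  0.08 -0.54] w 0.0584
shift [-73.8  89.8   8.1] twist -0.027222660026487988
t 18.85 tcp [0.2198 0.0953 0.2434] z [ 0.215  0.063 -0.975] y [-0.506  0.861 -0.056] q [ 0.06 -0.99 -0.61  1.73  0.05 -0.47] w 0.0584
shift [-38.9 -52.6   4.9] twist -0.02502546328354671
t 19.05 tcp [0.1688 0.1213 0.2489] z [ 0.166  0.031 -0.986] y [-0.507  0.86  -0.058] q [ 0.33 -0.99 -0.59  1.81 -0.02 -0.21] w 0.0583
shift [ -68.2 -100.5   15.7] twist -0.026906812998104046
```

```bash
python3 -m jog '0.4 -30 -40 0 0; 0.4 -50 -80 5 0; 0.4 -50 -120 10 0; 0.4 -50 -130 10 0;0.4 -50 -130 10 0' >/dev/null; python3 -c "
from h import *
go([.30,.20,.26],122.6)"; for i in 1 2; do python3 -m jog '0.4 150 100 0 0' >/dev/null; python3 -m jog '0.4 150 100 0 0' >/dev/null;python3 -c "
from h import *
go([.28,.03,.25],122.6)"; done
```

```text
t 19.55 tcp [0.28   0.0352 0.2542] z [ 0.165  0.031 -0.986] y [-0.508  0.859 -0.058] q [-0.18 -0.78 -0.5   1.69  0.06 -0.71] w 0.0586
shift [-102.   131.1    2.7] twist -0.02504035185317144
t 19.75 tcp [0.1965 0.0449 0.2449] z [ 0.135  0.032 -0.99 ] y [-0.512  0.858 -0.043] q [-0.21 -0.99 -0.59  1.84  0.06 -0.75] w 0.0588
shift [-63.8 -55.8   5.8] twist -0.024587877860313023
t 19.95 tcp [0.1542 0.0703 0.2605] z [ 0.077  0.014 -0.997] y [-0.511  0.859 -0.028] q [-0.01 -0.99 -0.55  1.93  0.01 -0.54] w 0.0583
shift [-86.2 -98.6  19.6] twist -0.02974734378369126
```

```bash
python3 -m jog '0.4 -35 -30 0 0; 0.4 -60 -70 5 0; 0.4 -70 -100 10 0; 0.4 -70 -100 10 0' >/dev/null; python3 -m jog '0.4 150 90 0 0' >/dev/null; python3 -m jog '0.4 150 90 0 0' >/dev/null;python3 -m jog '0.4 120 80 0 0' >/dev/null;python3 -c "
from h import *
go([.28,.0,.28],122.6)"
```

```text
t 20.65 tcp [0.1481 0.0283 0.261 ] z [ 0.031  0.016 -0.999] y [-0.512  0.859 -0.002] q [-0.33 -0.99 -0.55  1.99  0.02 -0.86] w 0.0587
shift [-99.4 -91.8 -15.4] twist -0.03144523814849487
```

```bash
python3 -m jog '0.4 -40 -30 0 -0.14; 0.4 -80 -60 -20 -0.28; 0.4 -120 -90 -40 -0.42; 0.4 -160 -120 -60 -0.56; 0.4 -200 -150 -60 -0.7' ; python3 -c "
from h import *
go([.558,-.142,.32],13.2)"
```

```text
clock: 21.15
eef_pos: [0.3885, 0.0039, 0.3352]
orientation: [-1.811, 2.512, -0.026]
ft_force: [0.2, -0.2, 0.2]
gripper_width: 0.0583
finger_force: 68.6
t 21.15 tcp [0.3885 0.0039 0.3352] z [ 0.046  0.012 -0.999] y [-0.948  0.316 -0.04 ] q [-0.18 -0.31 -0.04  1.79  0.02 -1.43] w 0.0583
shift [  85.3 -206.2   21.2] twist -0.552055793869858
```

```bash
python3 -m jog '0.4 20 -45 0 -0.14; 0.4 40 -90 0 -0.28; 0.4 60 -135 0 -0.42; 0.4 80 -180 0 -0.552; 0.4 85 -206 0 -0.552' >/dev/null; python3 -m jog '0.4 0 0 0 0; 0.4 0 0 0 0'
python3 - <<'E'
from h import *
np.set_printoptions(precision=3,suppress=True)
go([.558,-.142,.32],13.2)
p,d,c,M=cam('wrist'); q,d2,c2,M2=cam('top')
for n,(P,D,C,MM) in dict(wrist=(p,d,c,M),top=(q,d2,c2,M2)).items():
    for o in arm.place_of(n,'turner_edge')[:2]: print(n,o['score'],o['pixel'],pts(C,MM,D,np.round(o['pixel']))[0][0],plane(C,MM,o['pixel'],.18))
v,u=np.mgrid[0:400,0:640]; P,z=pts(c,M,d,np.c_[u.ravel(),v.ravel()])
m=(z>0)&(P[:,2]>.17)&(P[:,2]<.184)&(np.hypot(P[:,0]-.553,P[:,1]+.118)<.12); Q=P[m]
l=cv2.fitLine(Q[:,:2].astype(np.float32),cv2.DIST_HUBER,0,.01,.01).ravel(); print(m.sum(),l,np.degrees(np.arctan2(l[1],l[0])),np.percentile(Q[:,:2]@l[:2],[1,99]),Q[:,2].max())
save('w5',p)
E
```

```text
clock: 21.85
eef_pos: [0.5541, -0.1431, 0.3366]
orientation: [-2.427, 1.938, -0.035]
ft_force: [-0.3, 0.7, -0.7]
gripper_width: 0.0584
finger_force: 68.6
t 21.85 tcp [ 0.554 -0.143  0.337] z [ 0.04   0.014 -0.999] y [-0.974 -0.221 -0.042] q [-0.38  0.18  0.42  1.78  0.03 -2.18] w 0.0584
shift [-0.1 -3.4 16.8] twist -0.006817567976895589
wrist 0.23 [243.3, 245.1] [0.655 0.028 0.043] [[ 0.626 -0.054  0.18 ]]
top 0.6 [391.7, 183.4] [ 0.404 -0.05   0.742] [[ 0.555 -0.124  0.18 ]]
1019 [ 0.974  0.228  0.557 -0.119] 13.15879 [0.411 0.62 ] 0.1819698603721619
```

View pics/w5.png

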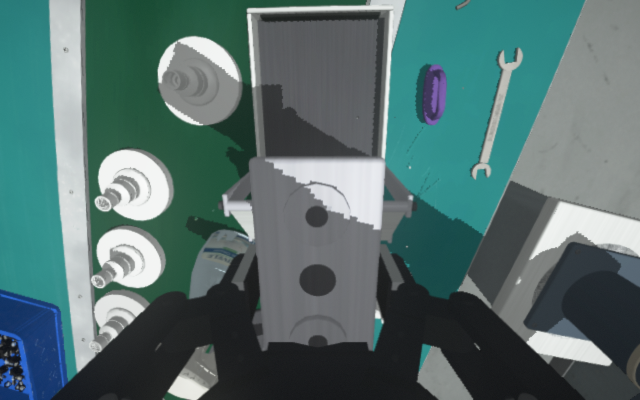

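Held plate at (318,280), bosses up, long side across the ramp bar (ends at (230,205) and (405,205)). Tray beyond is empty, and the brush at (433,95) still stands. I lower and release.

```bash
python3 -m jog '0.4 3 -8 40 0; 0.4 3 -8 80 0; 0.4 3 -8 110 0; 0.4 3 -8 123 0; 0.4 3 -8 123 0'; python3 -m jog '0.4 0 0 0 0; 0.4 0 0 0 0'
python3 - <<'E'
from h import *
go([.563,-.144,.212],13.2)
E
```

```text
clock: 22.55
eef_pos: [0.566, -0.1432, 0.2117]
orientation: [-2.428, 1.939, -0.03]
ft_force: [-0.8, 1.0, -1.3]
gripper_width: 0.0584
finger_force: 68.5
clock: 22.75
eef_pos: [0.5689, -0.1446, 0.2167]
orientation: [-2.426, 1.938, -0.044]
ft_force: [0.1, 0.0, -0.1]
gripper_width: 0.0583
finger_force: 68.5
t 22.75 tcp [ 0.5689 -0.1446  0.2167] z [ 0.045  0.011 -0.999] y [-0.974 -0.221 -0.047] q [-0.38  0.16  0.16  1.53  0.03 -2.17] w 0.0583
shift [-1.9  5.9  4.4] twist -0.007596429089193002
```

```bash
python3 -m jog '1 0 0 0 0; 1 0 0 0 0; 1 0 0 0 0; 1 0 0 0 0; 1 0 0 -10 0'; python3 -m jog '1 0 0 -40 0; 1 -30 0 -80 0; 1 -60 0 -120 0; 1 -60 0 -120 0; 1 -60 0 -120 0'
python3 - <<'E'
from h import *
np.set_printoptions(precision=3,suppress=True)
p,d,c,M=cam('wrist'); save('w6',p)
v,u=np.mgrid[0:400,0:640]; P,z=pts(c,M,d,np.c_[u.ravel(),v.ravel()])
e=np.array([.557,-.119]);x=(P[:,:2]-e)@[.228,-.974];y=(P[:,:2]-e)@[.974,.228]
m=(z>0)&(x>.012)&(x<.21)&(abs(y)<.08)&(P[:,2]>.011)&(P[:,2]<.17)
print(m.sum(),x[m].min(),x[m].max(),y[m].min(),y[m].max(),np.percentile(P[m][:,2],[2,25,50,75,98]))
E
```

```text
clock: 23.25
eef_pos: [0.5665, -0.1441, 0.2223]
orientation: [-2.427, 1.939, -0.032]
ft_force: [0.1, 0.3, 0.1]
gripper_width: 0.0856
finger_force: 0.0
clock: 23.75
eef_pos: [0.55, -0.087, 0.3466]
orientation: [-2.427, 1.936, -0.045]
ft_force: [-0.3, -0.3, -0.4]
gripper_width: 0.0857
finger_force: 0.0
2607 0.01232552906204107 0.10640700965304607 -0.0236527340263847 0.0366541206932892 [0.017 0.018 0.019 0.019 0.021]
```

View pics/w6.png

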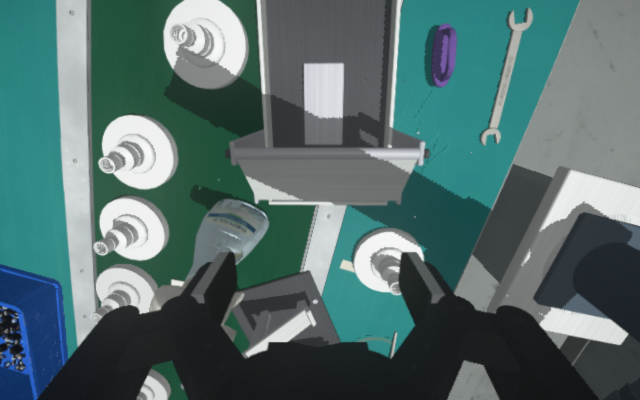

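The plate lies in the tray at (323,100) with its smooth side up. Its face is level at 18–19 mm, which is the 6 mm floor plus 12 mm, so it is bosses down. The brush at (443,57) stands and the bottle and head are in place.

```bash
python3 -c "
from plant import arm
print(arm.hand_in())"
```

```text
the job is handed in; nothing more can be done
None
```

I handed the job in at about 24 s on the robot's clock, with no verdict returned: the purple brush stands on the worktop, and the plate tipped over by itself and lies flat in the catch tray, bosses down as judged from its measured height.

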